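# Load the spindle of a hand tapping stand

### The job

A brass plate is clamped in the open work drawer of the hand tapping stand, ready to be tapped. Push the drawer fully home until it snaps in at its detent; then take the large tapping spindle (thick shank, big knob) out of the wooden rack and thread it, tap first, down through the upper and then the lower guide bushing, without running the tap into the plate. Finish while still holding the spindle still there, spanning both bushings with its tap about 10 mm clear above the plate: do not let go, and leave the small spindle and everything else on the bench where it is.

Things in the scene. Friction and masses are not known exactly. Their poses are not given: they have to be found in the camera images.
- tapping_stand: fixed two-pillar hand tapping stand, grey iron; origin under the base below the spindle axis; +x runs from its open front to its pillars, z up. Base 170 mm wide, from 65 mm before to 135 mm behind the axis. Two arms (z 90-110 and 140-160 mm) reach from the pillars (105 mm behind the axis, tops at z 177 mm, the highest part) to 56 mm square bosses on the axis, each with a bronze bushing
- upper_bush (a point): centre of the mouth of the upper bushing, on top of its 30 mm flange, 163 mm above the bench; axes as the stand's; bore 15.4 mm, 23 mm long, vertical, open below
- lower_bush (a point): centre of the mouth of the lower bushing, 113 mm above the bench, 50 mm below the upper mouth on the same vertical axis; same bore and length, open below
- work_drawer (a joint): how far the work drawer is open, m: 0 fully home, growing as it comes out along the stand's -x, at most 0.10; starts 0.05 to 0.085. About 1.5 N of friction; a spring detent adds about 4 N from about 10 to 5 mm before home, then over the last 2 mm snaps it against its end stop and holds it there with about 3 N
- drawer_lip (a point): middle of the outer edge of the aluminium pull lip (70 mm wide, z 50-56 mm) that stands 12 mm out of the drawer's front plate (150 mm wide, z 12-56 mm). Push here along the stand's +x. Home, it is 95 mm before the spindle axis, plus the joint value when open. Home, the arm bosses begin 67 mm behind it, from z 90 mm up: keep the gripper's long side along the lip
- pilot_hole (a point): mouth of the 6.8 mm pilot hole in the top of the brass plate (70 x 60 x 12 mm) clamped in the drawer; moves with it; with the drawer home it is on the spindle axis, 44 mm above the bench, 46 mm under the lower arm. Two toe clamps, up to 12 mm higher than the plate, lie 23 mm or more to its sides
- spindle: the large tapping spindle, loose, about 0.28 kg, 172 mm long, upright in the rack; origin at the tip of its tap, z towards the knob. From the tip: tap 8 mm thick (5 at the very tip) and 25 long, cone to 31 mm, steel shank 14 mm thick to 132 mm, then a knurled aluminium knob 26 mm thick, 40 high, flat on top. It slides freely in the bushings: let go, it drops onto the plate
- spindle_tip (a point): tip of the tap of the large spindle (its origin)
- spindle_knob (a point): centre of the knob of the large spindle, 152 mm from the tip: grip here from above, from any side
- spindle_rack: fixed wooden block 70 x 150 x 60 mm high (x, y, z), origin under its centre on the bench; two upright holes of 15.8 mm diameter and 50 mm depth, on its y axis 38 mm to either side of the centre. In them stand the large and the small spindle, either way round, the tips 10 mm above the bench
- small_spindle: bystander, loose: a smaller tapping spindle, 106 mm long, tap 5 mm, shank 10 mm, knob 18 mm diameter and 26 mm high; origin at the tip of its tap, z up. In the other hole of the rack
- oil_bottle: bystander, loose: white oil bottle, 38 mm diameter, 95 mm high, upright; origin under its base
- brush: bystander, loose: bench brush 150 mm long lying along its x, origin under its middle
- wrench: bystander, loose: open-ended wrench 130 mm long lying along its x
- screw_jar: bystander, loose: clear jar with metal lid, 48 mm diameter, 55 mm high, upright; origin under its base
- caliper: bystander, loose: sliding caliper about 200 mm long lying along its x, 10 mm thick
- part_tray: bystander, loose: black plastic tray 110 x 80 x 28 mm

How it is judged:
By the outcome, as a careful person would: the job done as asked, in the order asked, and still so for the second after the job is handed in, while the arm keeps its last pose, push and grip.
It also fails if it takes over 67 s, if anything falls off the work surface, if the arm or the gripper's body presses on something with over 40 N, if the wrist force passes 120 N, or if a joint passes its speed limit or range.

### The arm

A 6-joint arm with a two-finger parallel gripper is mounted at the origin on the work surface. World frame = base frame: x ahead of the robot, y to its left, z up, the work surface at z = 0. Lengths are in m, angles in rad, forces in N, time in s.
With the tool pointing down it reaches from about 0.35 to 0.975 m from the base axis. Payload 4.9 kg.
Tool frame: the origin (TCP) lies at the very end of the fingers, on their centre line; the grasp point (between the pads) lies 19 mm behind it (ctrl.grasp_offset is the distance from the TCP to the grasp point, in m); z points along the fingers, y is the line along which they close (so a half turn about z gives the same grasp; the last joint's range is limited). The gripper opens to 85 mm and grips with 20 to 120 N. Pads are 22 mm wide; open, the fingers measure 114 mm over their backs; the gripper's body (76 mm by 85 mm) begins 54 mm behind the grasp point. The pads swing forward as they close: fully open they stand 13 mm farther back than shut.
Start: joints at [-1.378, 0.053, 1.613, -0, 1.476, -0.119], TCP at [0.192, -0.595, 0.231] pointing down, gripper open.
Joint ranges: [-3.01, 3.01], [-1.01, 2.22], [0.06, 2.58], [-1.02, 4.17], [0.09, 2.62], [-3.14, 3.14]. Speed limits (rad/s): [2.57, 2.57, 3.14, 3.14, 3.14, 3.14].

### API

Orientations are given as a rotation vector (axis times angle).
In Python, from station import ctrl, optics gives the robot as it stands.
- The arm moves only by the shell command python3 -m handwheel 'ROWS' [OPENING] [FORCE]. ROWS is JSON, a list of rows, each an object of numbers: "tx", "ty", "tz": the shift along the tool's x, y, z in mm; "roll": the turn about the tool's z in rad. A call has 1 to 12 rows; each row shifts and turns the commanded pose from where the row before left it, along the tool's axes as they then stand; what a row does not reach is not made up. A row lasts 1/12 s, in which the tool goes at most 41.7 mm and 7.16 degrees, less where a joint would pass 70% of its speed; a pose out of reach is approached as far as the arm can. A call with a gripper value outside its range is refused whole. OPENING is the finger opening in mm, from 0 to 85.4, set as the call begins (- or left out, the last holds). The fingers move at their own pace and stop on an object; FORCE is the grip in N (left out, the last holds). Time passes only in rows, so rows that do not move let the fingers close. It gives the time, the measured TCP pose, the force, the opening and the grip force at its end, in the units of the state.
- ctrl.get_obs(): the state, without advancing time (a new reading comes with each control period).
- optics.get_image(name): name is "scene" or "top"; returns (picture, depth): 420x560x3 uint8, red, green, blue; 420x560 float32, m along the optical axis (not along the pixel's ray), 0 where there is no reading.
- optics.camera_params(name): a dict with "mtx" (3x3 intrinsics, pixels), "extrinsics" (4x4, takes a point from camera to world coordinates). Camera axes: x right, y down, z forward; pixel columns grow to the right and rows downward; lengths in m; the calibration is good to about 2 mm. A picture is of the moment at which its call begins. camera_params takes no time and is no camera call.
- ctrl.finish_job(): hands the job in; it is judged then, once.
The state is a dict: "t": time; "q": joint angles; "dq": joint speeds; "effort": joint torques, N m; "tool_pos": TCP position; "tool_rot": TCP orientation; "contact_force": force on the tool from outside, world axes, zero at the start; "wrist_torque": the same for the moment, N m; "opening": finger opening in m; "grip_force": force on a finger pad.
Only numpy, scipy, OpenCV 4.12 (cv2) and the standard library are available. Lean on these libraries where they do the work, as an engineer would, in place of code of your own. Each camera call takes 0.05 s, during which the arm holds its last target. There are 200 camera calls.

## Working session

There is one attempt and no reset: what is moved stays moved. The work goes in short steps, Python scripts to look and compute and a shell command to move; the robot and the scene stay as the last step left them, time stands still between calls to the robot, and variables do not carry over. Pictures are saved under pics/ and viewed, at most 10 in all, crops included, and the job is handed in when it is done.

```bash
mkdir -p pics; ls
cat > h.py <<'E'
import numpy as np, cv2
from station import ctrl, optics
def cam(n):
    p=optics.camera_params(n); return np.array(p["mtx"]),np.array(p["extrinsics"])
def snap(n,f=None):
    im,d=optics.get_image(n)
    if f: cv2.imwrite(f,im[:,:,::-1])
    return im,d
def ray(n,uv):
    K,T=cam(n); v=T[:3,:3]@np.linalg.inv(K)@np.array([uv[0],uv[1],1.]); return T[:3,3],v
def onz(n,uv,z):
    o,v=ray(n,uv); return o+v*(z-o[2])/v[2]
def cloud(n,d):
    K,T=cam(n); h,w=d.shape; u,v=np.meshgrid(np.arange(w),np.arange(h))
    P=np.stack([(u-K[0,2])/K[0,0]*d,(v-K[1,2])/K[1,1]*d,d],-1)
    return P@T[:3,:3].T+T[:3,3]
def proj(n,p):
    K,T=cam(n); c=T[:3,:3].T@(np.array(p)-T[:3,3]); c=K@c; return c[:2]/c[2]
E
python3 - <<'E'
from h import *
np.set_printoptions(precision=4,suppress=True)
for n in("scene","top"):
    im,d=snap(n,f"pics/{n}0.png"); np.savez(f"{n}0.npz",im=im,d=d); K,T=cam(n); print(n,K,T)
o=ctrl.get_obs(); print(o)
E
```

```text
pics
scene [[406.3295   0.     280.8449]
 [  0.     406.3295 212.546 ]
 [  0.       0.       1.    ]] [[-0.3081  0.7377 -0.6007  1.1703]
 [ 0.9513  0.2335 -0.2011  0.2042]
 [-0.008  -0.6334 -0.7738  0.9156]
 [ 0.      0.      0.      1.    ]]
top [[509.0401   0.     282.8717]
 [  0.     509.0401 203.7111]
 [  0.       0.       1.    ]] [[-0.0019 -0.9894  0.1452  0.3174]
 [-1.      0.001  -0.0066 -0.0134]
 [ 0.0064 -0.1452 -0.9894  1.7761]
 [ 0.      0.      0.      1.    ]]
{'t': 0.1, 'q': array([-1.378 ,  0.0533,  1.6142, -0.    ,  1.476 , -0.119 ]), 'dq': array([ 0.0003, -0.0012, -0.0039, -0.0004,  0.0016, -0.0004]), 'effort': array([  0.0003, -39.4904, -37.1364,  -0.0002,   0.0039,  -0.    ]), 'tool_pos': array([ 0.1916, -0.5943,  0.2302]), 'tool_rot': array([-3.1016, -0.4875,  0.0001]), 'contact_force': array([-0.397 ,  0.3557,  0.1175]), 'wrist_torque': array([ 0.0059, -0.0083,  0.0675]), 'grip_force': 0.0, 'opening': 0.08522137065479908}
```

View pics/scene0.png

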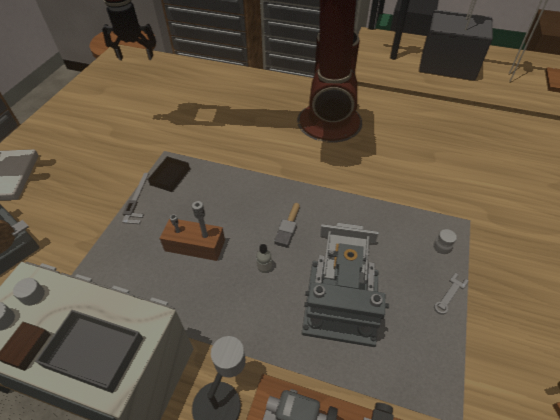

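View pics/top0.png

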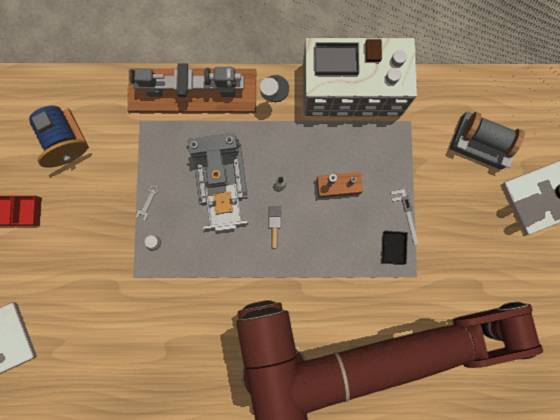

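The scene view (from the far side) shows the stand at about (345,290) with its bushing at (350,255), and the rack at (193,238) with the large knob at (198,207). In the top view the bushing is at (216,174), the drawer lip at (225,226), the large knob at (333,178) and the small knob at (353,181).

Run:
```python
from h import *
a=np.load("top0.npz");s=np.load("scene0.npz")
def crop(im,x,y,w,h,k): return cv2.resize(im[y:y+h,x:x+w],None,fx=k,fy=k,interpolation=cv2.INTER_CUBIC)[:,:,::-1]
t=crop(a["im"],180,125,80,110,5); u=crop(a["im"],310,165,60,40,5)
c=np.zeros((550,800,3),np.uint8); c[:550,:400]=t; c[:200,400:700]=u; cv2.imwrite("pics/ctop.png",c)
t=crop(s["im"],295,215,100,130,4.); u=crop(s["im"],155,190,80,75,4)
c=np.zeros((520,800,3),np.uint8); c[:520,:400]=t; c[:300,400:720]=u; cv2.imwrite("pics/cscene.png",c)
```

```text
(no output)
```

View pics/ctop.png

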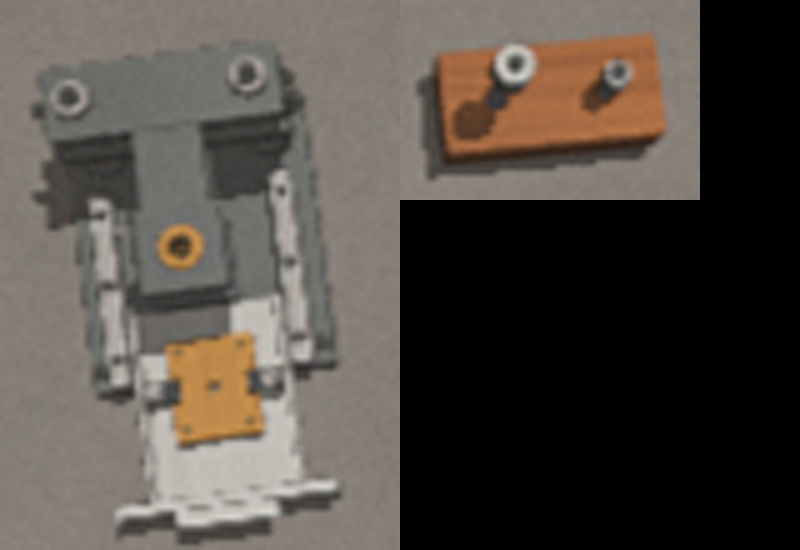

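View pics/cscene.png

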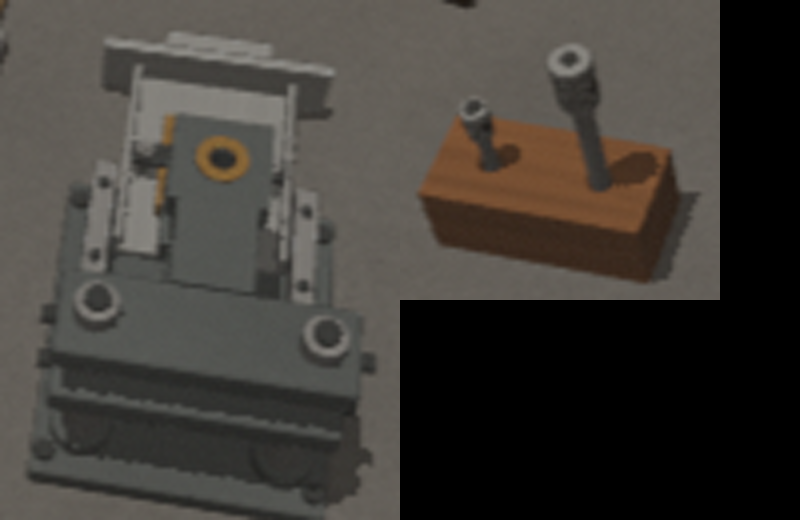

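The crops show the bronze flange at top px ≈(215.7,173.7), the plate's pilot hole at ≈(222.4,201.7), the lip edge at ≈(226,230) and the knob top at ≈(332.6,177.6). In the scene view the flange is at ≈(350,254) and the knob top at ≈(197.5,205). Now I'll measure them by masks.

```bash
cat >> h.py <<'E'
def tri(a,b):
    (o1,v1),(o2,v2)=ray("top",a),ray("scene",b)
    s=np.linalg.lstsq(np.stack([v1,-v2],1),o2-o1,rcond=None)[0]
    p,q=o1+s[0]*v1,o2+s[1]*v2; return (p+q)/2,np.linalg.norm(p-q)*1e3
def blobs(m,box,mn=8):
    x,y,w,h=box; z=np.zeros(m.shape,np.uint8); z[y:y+h,x:x+w]=m[y:y+h,x:x+w]
    n,l,st,c=cv2.connectedComponentsWithStats(z); return [(c[i],st[i],l==i) for i in range(1,n) if st[i][4]>=mn]
E
python3 - <<'E'
from h import *
np.set_printoptions(precision=4,suppress=True)
D={}
for n in("top","scene"):
    z=np.load(n+"0.npz"); im=z["im"]; hsv=cv2.cvtColor(im,cv2.COLOR_RGB2HSV); P=cloud(n,z["d"])
    org=(hsv[...,0]>10)&(hsv[...,0]<25)&(hsv[...,1]>140)&(hsv[...,2]>100)
    print(n,"orange")
    for c,s,m in blobs(org,(180,130,80,100) if n=="top" else (320,230,70,50)):
        x,y,w,h=s[:4]; print(c,s,np.array([x+(w-1)/2,y+(h-1)/2]),np.median(P[m],0), cv2.fitEllipse(cv2.findContours(m.astype(np.uint8),0,1)[0][0])[:2])
    bri=(hsv[...,2]>(140))&(hsv[...,1]<60)
    print("bright rack")
    for c,s,m in blobs(bri,(312,165,60,35) if n=="top" else (160,195,60,40),4): print(c,s,np.median(P[m],0))
    br=(hsv[...,0]<18)&(hsv[...,1]>90)
    print("rack")
    for c,s,m in blobs(br,(312,165,60,40) if n=="top" else (150,190,80,75),100):
        top=m&(np.abs(P[...,2]-.06)<.006); print(s,np.median(P[m],0),cv2.minAreaRect(P[top][:,:2].astype(np.float32)), P[top].mean(0))
    # lip: bright points z .045-.06 near front
    x,y,w,h=(195,215,60,25) if n=="top" else (315,220,70,25)
    Q=P[y:y+h,x:x+w].reshape(-1,3); V=hsv[y:y+h,x:x+w,2].ravel()
    q=Q[(Q[:,2]>.045)&(Q[:,2]<.062)]; print("lip z pts",len(q),cv2.minAreaRect(q[:,:2].astype(np.float32)),q.mean(0))
E
```

```text
top orange
[215.5405 174.1892] [212 170   8   9  37] [215.5 174. ] [0.6507 0.1918 0.1644] ((215.56761169433594, 174.04698181152344), (7.23366641998291, 7.606355667114258))
[222.4674 202.4021] [214 192  18  21 291] [222.5 202. ] [0.5749 0.1833 0.0457] ((222.5489044189453, 202.3045196533203), (17.697114944458008, 22.403711318969727))
bright rack
[332.3846 176.9744] [329 173   8   8  39] [ 0.6381 -0.1813  0.1813]
[354.25 180.25] [353 179   3   3   4] [ 0.639  -0.2627  0.1149]
[363.  186.5] [363 185   1   4   4] [ 0.6386 -0.3094  0.0009]
rack
[317 172  46  26 878] [ 0.6314 -0.2216  0.06  ] ((0.6401798129081726, -0.21953797340393066), (0.07135634869337082, 0.15144482254981995), 5.22352409362793) [ 0.6378 -0.2202  0.0604]
lip z pts 171 ((0.5060408115386963, 0.17308646440505981), (0.14502470195293427, 0.05253539979457855), 89.90863037109375) [0.4965 0.1734 0.0559]
scene orange
[350.3333 254.537 ] [345 250  12  10  54] [350.5 254.5] [0.6535 0.1926 0.1628] ((350.2351379394531, 254.32679748535156), (8.9454927444458, 11.271784782409668))
bright rack
rack
[ 160  219   65   42 1849] [ 0.6596 -0.2132  0.0583] ((0.6415124535560608, -0.2229612171649933), (0.07289377599954605, 0.15041358768939972), 5.619851112365723) [ 0.6453 -0.219   0.0596]
lip z pts 366 ((0.5071598887443542, 0.17178717255592346), (0.0629890188574791, 0.14248748123645782), 23.641733169555664) [0.4992 0.169  0.0532]
```

Run:
```python
from h import *
np.set_printoptions(precision=4,suppress=True)
p,e=tri((215.55,174.0),(350.4,254.45)); print("bush",p,e, onz("top",(215.55,174.0),.163),onz("scene",(350.4,254.45),.163))
ph=onz("top",(222.4,201.8),.044); print("pilot",ph, "plate c",onz("top",(222.5,202.2),.044))
z=np.load("scene0.npz"); im=z["im"]; hsv=cv2.cvtColor(im,cv2.COLOR_RGB2HSV); P=cloud("scene",z["d"])
bri=(hsv[...,2]>115)&(hsv[...,1]<60)
for c,s,m in blobs(bri,(160,195,60,40),4): print("scene br",c,s,np.median(P[m],0))
t=np.load("top0.npz"); Pt=cloud("top",t["d"])
m=np.zeros(Pt.shape[:2],bool); m[165:190,320:345]=1; k=m&(Pt[...,2]>.17); v,u=np.nonzero(k); print("top knob by depth",u.min(),u.max(),v.min(),v.max(),u.mean(),v.mean(),Pt[k].mean(0))
m=np.zeros(Pt.shape[:2],bool); m[195:225,185:215]=1; k=m&(P[...,2]>.175); v,u=np.nonzero(k); print("scene knob by depth",u.mean(),v.mean(),P[k].mean(0),k.sum())
# yaw of stand: top of base/arm tops, pillars crosspiece edges, plate
ht=cv2.cvtColor(t["im"],cv2.COLOR_RGB2HSV)
org=(ht[...,0]>10)&(ht[...,0]<25)&(ht[...,1]>140)&(ht[...,2]>100)
for c,s,m in blobs(org,(180,130,80,100),100):
    q=np.array([onz("top",(a,b),.044)[:2] for b,a in zip(*np.nonzero(m))],np.float32); print("plate",cv2.minAreaRect(q))
for name,Q,zlo,zhi in(("top",Pt,.150,.170),("scene",P,.150,.170)):
    k=(Q[...,2]>zlo)&(Q[...,2]<zhi)&(abs(Q[...,1]-.19)<.12)&(abs(Q[...,0]-.7)<.15); q=Q[k][:,:2].astype(np.float32); r=cv2.minAreaRect(q); print("arm top",name,r,k.sum())
    b=q[(q[:,0]<.70)]; print("boss centre-line fit",np.polyfit(b[:,0],b[:,1],1), b.mean(0), b.min(0))
    k=(Q[...,2]>.004)&(Q[...,2]<.04)&(abs(Q[...,1]-.19)<.14)&(abs(Q[...,0]-.7)<.2);
# knob/hole
for n,uv in(("scene",(204.7,236.2)),("top",(330.2,184.2))): print("shank at rack",n,onz(n,uv,.06))
for sgn in(1,-1):
    c=np.array([.641,-.221]);y=np.deg2rad(5.4);print("holes",c+sgn*.038*np.array([-np.sin(y),np.cos(y)]))
```

```text
bush [0.6518 0.1924 0.1611] 1.7544786988098837 [0.6512 0.193  0.163 ] [0.6533 0.1915 0.163 ]
pilot [0.5784 0.183  0.044 ] plate c [0.577  0.1826 0.044 ]
scene br [196.7778 204.6444] [192 201  10   8  45] [ 0.639  -0.1855  0.1814]
top knob by depth 328 341 165 189 332.0508474576271 177.67796610169492 [ 0.6197 -0.1725  0.2621]
scene knob by depth 196.56179775280899 205.53932584269663 [ 0.6629 -0.1666  0.2137] 89
plate ((0.5771612524986267, 0.18256106972694397), (0.06826562434434891, 0.0563618503510952), 7.140475749969482)
arm top top ((0.7021487951278687, 0.2018364816904068), (0.1592358946800232, 0.1691996455192566), 7.88344669342041) 1164
boss centre-line fit [0.0889 0.1364] [0.6598 0.1951] [0.6208 0.1627]
arm top scene ((0.7025309205055237, 0.19740398228168488), (0.16074903309345245, 0.17143593728542328), 7.970545291900635) 2642
boss centre-line fit [0.0805 0.1383] [0.6618 0.1916] [0.6203 0.159 ]
shank at rack scene [ 0.6415 -0.1826  0.06  ]
shank at rack top [ 0.6367 -0.1872  0.06  ]
holes [ 0.6374 -0.1832]
holes [ 0.6446 -0.2588]
```

```bash
python3 -m handwheel '[{"roll":0.0915},{"roll":0.0915},{"tx":25,"ty":-31},{"tx":25,"ty":-31},{"tx":25,"ty":-31},{"tx":25,"ty":-31},{"tx":25,"ty":-31},{"tx":25,"ty":-31},{"tx":25,"ty":-31},{"tx":25,"ty":-31},{"tx":25,"ty":-31},{"tx":25,"ty":-31}]' 0 40
cat > rel.py <<'E'
import sys; from h import *
from scipy.spatial.transform import Rotation as R
o=ctrl.get_obs(); M=R.from_rotvec(o["tool_rot"]).as_matrix(); p=np.array(eval(sys.argv[1]))
print("t",o["t"],"tcp",o["tool_pos"].round(4),"yaw",np.degrees(np.arctan2(M[1,0],M[0,0])).round(2),"tilt",M[:2,2].round(4),"F",o["contact_force"].round(1),"open",round(o["opening"],4),"grip",round(o["grip_force"],1),"\ntool-mm",(M.T@(p-o["tool_pos"])*1e3).round(1))
E
python3 rel.py "[.45,.1663,.23]"
```

```text
t 0.1 tcp [ 0.1916 -0.5943  0.2302] yaw 17.87 tilt [-0.0004  0.0018] F [-0.4  0.4  0.1] open 0.0852 grip 0.0 
tool-mm [ 479.3 -644.7    1.5]$[0]: bad value
```

```bash
python3 -m handwheel '[{"tx":0,"ty":0,"tz":0,"roll":0.0915},{"tx":0,"ty":0,"tz":0,"roll":0.0915},{"tx":25,"ty":-31,"tz":0,"roll":0},{"tx":25,"ty":-31,"tz":0,"roll":0},{"tx":25,"ty":-31,"tz":0,"roll":0},{"tx":25,"ty":-31,"tz":0,"roll":0},{"tx":25,"ty":-31,"tz":0,"roll":0},{"tx":25,"ty":-31,"tz":0,"roll":0},{"tx":25,"ty":-31,"tz":0,"roll":0},{"tx":25,"ty":-31,"tz":0,"roll":0},{"tx":25,"ty":-31,"tz":0,"roll":0},{"tx":25,"ty":-31,"tz":0,"roll":0}]' 0 40
python3 rel.py "[.45,.1663,.23]"; python3 -m handwheel --help | head -30
```

```text
t: 1.1
tool_pos: [0.4002, -0.2533, 0.2309]
tool_rot: [-3.135, -0.202, 0.0]
contact_force: [1.1, -0.2, 0.1]
opening: -0.0003
grip_force: 0.0
t 1.1 tcp [ 0.4002 -0.2533  0.2309] yaw 7.36 tilt [-0.0001  0.0002] F [ 1.1 -0.2  0.1] open -0.0003 grip 0.0 
tool-mm [ 103.1 -409.8    1. ]invalid input: not JSON, or not a number
```

```bash
python3 -m handwheel '[{"tx":10,"ty":-40,"tz":0,"roll":0},{"tx":10,"ty":-40,"tz":0,"roll":0},{"tx":10,"ty":-40,"tz":0,"roll":0},{"tx":10,"ty":-40,"tz":0,"roll":0},{"tx":10,"ty":-40,"tz":0,"roll":0},{"tx":10,"ty":-40,"tz":0,"roll":0},{"tx":10,"ty":-40,"tz":0,"roll":0},{"tx":10,"ty":-40,"tz":0,"roll":0},{"tx":10,"ty":-40,"tz":0,"roll":0},{"tx":13,"ty":-39,"tz":0,"roll":0},{"tx":0,"ty":-11,"tz":35,"roll":0},{"tx":0,"ty":0,"tz":40,"roll":0}]' 0 40 >/dev/null
python3 -m handwheel '[{"tx":0,"ty":0,"tz":40,"roll":0},{"tx":0,"ty":0,"tz":40,"roll":0},{"tx":0,"ty":0,"tz":35,"roll":0},{"tx":0,"ty":0,"tz":0,"roll":0},{"tx":0,"ty":0,"tz":0,"roll":0}]'
python3 - <<'E'
from h import *
a,_=snap("top"); b,_=snap("scene")
f=lambda im,x,y,w,h,k: cv2.resize(im[y:y+h,x:x+w],None,fx=k,fy=k,interpolation=cv2.INTER_CUBIC)[:,:,::-1]
cv2.imwrite("pics/push0.png",np.hstack([f(a,180,150,100,140,4),f(b,300,190,100,140,4)]))
E
python3 rel.py "[.45,.1663,.038]"
```

```text
t: 2.52
tool_pos: [0.4472, 0.1641, 0.0393]
tool_rot: [3.134, 0.202, -0.009]
contact_force: [0.9, 0.5, 0.7]
opening: -0.0001
grip_force: 0.0
t 2.6167 tcp [0.4511 0.1648 0.0437] yaw 7.37 tilt [0.0035 0.0007] F [-0.1 -0.2  0.1] open -0.0004 grip 0.0 
tool-mm [-0.9 -1.6  5.7]
```

View pics/push0.png

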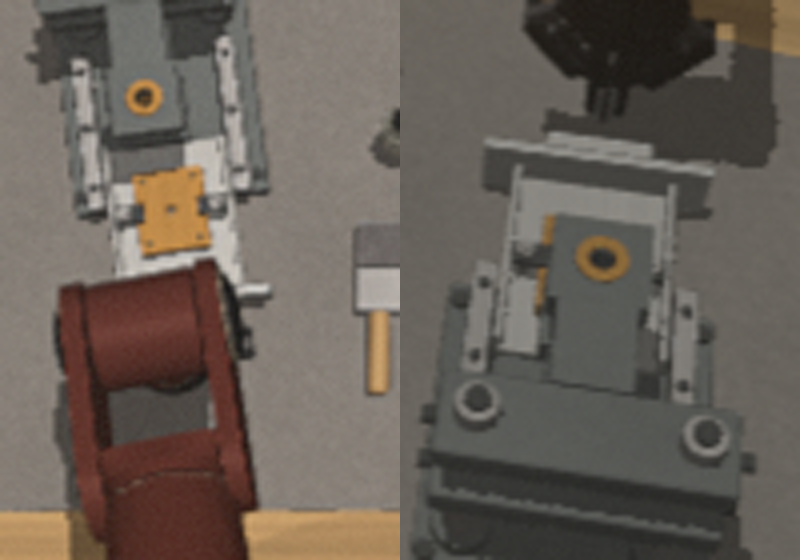

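Fingers (scene crop (605,95)) stand just in front of the lip (600,148), centred on it. Lower slightly and push.

```bash
python3 -m handwheel '[{"tx":0,"ty":0,"tz":5,"roll":0},{"tx":10,"ty":0,"tz":0,"roll":0},{"tx":10,"ty":0,"tz":0,"roll":0},{"tx":10,"ty":0,"tz":0,"roll":0},{"tx":10,"ty":0,"tz":0,"roll":0},{"tx":10,"ty":0,"tz":0,"roll":0},{"tx":10,"ty":0,"tz":0,"roll":0},{"tx":10,"ty":0,"tz":0,"roll":0},{"tx":8,"ty":0,"tz":0,"roll":0},{"tx":4,"ty":0,"tz":0,"roll":0},{"tx":0,"ty":0,"tz":0,"roll":0},{"tx":0,"ty":0,"tz":0,"roll":0}]'
python3 rel.py "[.652-.106*.9917,.1924-.106*.1288,.04]"
```

```text
t: 3.62
tool_pos: [0.531, 0.175, 0.0362]
tool_rot: [3.135, 0.202, 0.001]
contact_force: [-0.1, 0.6, 0.1]
opening: -0.0004
grip_force: 0.0
t 3.6167 tcp [0.531  0.175  0.0362] yaw 7.38 tilt [ 0.0005 -0.0001] F [-0.1  0.6  0.1] open -0.0004 grip 0.0 
tool-mm [16.2 -1.7 -3.8]
```

```bash
python3 -m handwheel '[{"tx":3,"ty":0,"tz":0,"roll":0},{"tx":3,"ty":0,"tz":0,"roll":0},{"tx":3,"ty":0,"tz":0,"roll":0},{"tx":3,"ty":0,"tz":0,"roll":0}]'
python3 -m handwheel '[{"tx":2,"ty":0,"tz":0,"roll":0},{"tx":2,"ty":0,"tz":0,"roll":0},{"tx":0,"ty":0,"tz":0,"roll":0}]'
python3 -m handwheel '[{"tx":2,"ty":0,"tz":0,"roll":0},{"tx":1,"ty":0,"tz":0,"roll":0},{"tx":0,"ty":0,"tz":0,"roll":0}]'
python3 rel.py "[.652-.106*.9917,.1924-.106*.1288,.04]"
```

```text
t: 3.95
tool_pos: [0.5399, 0.1763, 0.0359]
tool_rot: [3.134, 0.203, -0.011]
contact_force: [-6.4, -1.1, 4.8]
opening: 0.0002
grip_force: 3.4
t: 4.2
tool_pos: [0.5451, 0.177, 0.036]
tool_rot: [3.135, 0.202, -0.006]
contact_force: [-6.5, -0.9, 3.7]
opening: 0.0002
grip_force: 3.3
t: 4.45
tool_pos: [0.5451, 0.177, 0.0358]
tool_rot: [3.134, 0.203, -0.019]
contact_force: [-18.1, -2.7, 12.9]
opening: -0.0003
grip_force: 9.1
t 4.45 tcp [0.5451 0.177  0.0358] yaw 7.4 tilt [-0.0121 -0.0021] F [-18.1  -2.7  12.9] open -0.0003 grip 9.1 
tool-mm [ 1.9 -1.5 -4.2]
```

Force rose to 18 N without motion: the drawer is at its end stop. Back off and go up, then over near the rack, opening the gripper.

```bash
python3 -m handwheel '[{"tx":-10,"ty":0,"tz":0,"roll":0},{"tx":-30,"ty":0,"tz":0,"roll":0},{"tx":-30,"ty":0,"tz":0,"roll":0},{"tx":-10,"ty":0,"tz":-35,"roll":0},{"tx":0,"ty":0,"tz":-40,"roll":0},{"tx":0,"ty":0,"tz":-40,"roll":0},{"tx":0,"ty":0,"tz":-40,"roll":0},{"tx":0,"ty":0,"tz":-40,"roll":0},{"tx":0,"ty":30,"tz":-25,"roll":0},{"tx":0,"ty":40,"tz":0,"roll":0},{"tx":0,"ty":40,"tz":0,"roll":0},{"tx":0,"ty":40,"tz":0,"roll":0}]' > /dev/null
python3 -m handwheel '[{"tx":0,"ty":40,"tz":0,"roll":0},{"tx":0,"ty":40,"tz":0,"roll":0},{"tx":0,"ty":20,"tz":0,"roll":0},{"tx":0,"ty":0,"tz":0,"roll":0},{"tx":0,"ty":0,"tz":0,"roll":0}]' 85
python3 - <<'E'
from h import *
np.set_printoptions(precision=4,suppress=True)
a,da=snap("top"); b,db=snap("scene"); np.savez("m1.npz",a=a,b=b,da=da,db=db)
f=lambda im,x,y,w,h,k: cv2.resize(im[y:y+h,x:x+w],None,fx=k,fy=k,interpolation=cv2.INTER_CUBIC)[:,:,::-1]
cv2.imwrite("pics/m1.png",np.hstack([f(a,185,130,200,130,2.),f(b,150,190,200,130,2.)]))
C={}
for n,im in(("top",a),("scene",b)):
    hsv=cv2.cvtColor(im,cv2.COLOR_RGB2HSV)
    org=(hsv[...,0]>10)&(hsv[...,0]<25)&(hsv[...,1]>140)&(hsv[...,2]>100)
    for c,s,m in blobs(org,(180,130,80,100) if n=="top" else (320,230,70,50)): print(n,c,s)
    bri=(hsv[...,2]>(140 if n=="top" else 115))&(hsv[...,1]<60)
    for c,s,m in blobs(bri,(320,165,25,25) if n=="top" else (185,195,30,20),15): print(n,"knob",c,s,(s[:2]+(s[2:4]-1)/2)); C[n]=s[:2]+(s[2:4]-1)/2
print(C, [onz(n,C[n],.182) for n in C], tri(C["top"],C["scene"]) if len(C)==2 else "")
E
python3 rel.py "[.6386,-.183,.23]"
```

```text
t: 5.87
tool_pos: [0.5025, -0.0817, 0.2564]
tool_rot: [3.135, 0.198, 0.002]
contact_force: [0.3, -0.1, -0.1]
opening: 0.06
grip_force: 0.0
top [215.5278 174.0833] [212 170   8   8  36]
top [222.9487 188.1282] [215 183  15   8  39]
top knob [331.65 176.7 ] [328 173   8   8  40] [331.5 176.5]
scene [350.3333 254.4706] [345 250  12  10  51]
scene knob [197.9038 204.6923] [193 201  11   8  52] [198.  204.5]
{'top': array([331.5, 176.5]), 'scene': array([198. , 204.5])} [array([ 0.6389, -0.1794,  0.182 ]), array([ 0.6367, -0.1818,  0.182 ])] (array([ 0.6386, -0.1797,  0.1849]), np.float64(1.2407647691301775))
t 5.9667 tcp [ 0.5024 -0.0801  0.2564] yaw 7.41 tilt [0.0009 0.0002] F [-0.9 -0.3 -0.4] open 0.0746 grip 0.0 
tool-mm [121.8 119.6  26.5]
```

View pics/m1.png

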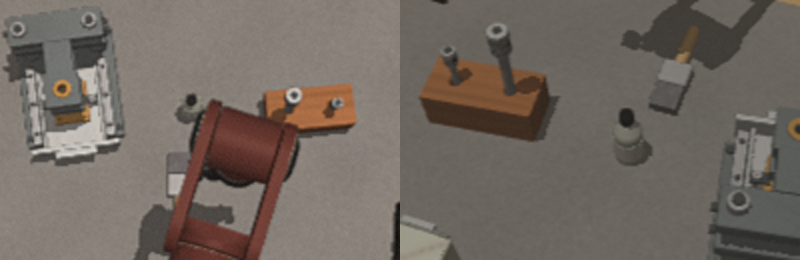

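The picture shows the drawer home under the bosses (plate mostly hidden below the flange at crop (62,88)), the knob free at crop (293,96) / (498,35), and the arm short of the rack. The knob has shifted a couple of mm (+y) as it leans in its hole; target (0.638,-0.1805).

```bash
python3 -m handwheel '[{"tx":25,"ty":24,"tz":0,"roll":0},{"tx":25,"ty":24,"tz":0,"roll":0},{"tx":25,"ty":24,"tz":0,"roll":0},{"tx":25,"ty":24,"tz":0,"roll":0},{"tx":20,"ty":20,"tz":0,"roll":0},{"tx":0,"ty":0,"tz":10,"roll":0},{"tx":0,"ty":0,"tz":0,"roll":0},{"tx":0,"ty":0,"tz":0,"roll":0},{"tx":0,"ty":0,"tz":0,"roll":0}]' 85
python3 - <<'E'
from h import *
m=np.load("m1.npz"); a=m["a"]; e=[.652-.095*.9917,.1924-.095*.1288,.056]; print("lip home px",proj("top",e))
g=a[200:214,224].astype(int).mean(1); print(g.round()); print(a[200:214,220].astype(int).mean(1).round())
E
python3 rel.py "[.638,-.1805,.143]"
```

```text
t: 6.72
tool_pos: [0.6356, -0.1787, 0.2464]
tool_rot: [-3.135, -0.205, 0.0]
contact_force: [0.8, 0.4, -0.1]
opening: 0.085
grip_force: 0.0
lip home px [222.7494719  207.25275174]
[187. 170. 184. 194. 195. 197. 201. 123.  73.  72.  72.  78. 122. 132.]
[189. 189. 192. 190. 142. 178. 197. 203. 122.  72.  70.  73. 123. 130.]
t 6.7167 tcp [ 0.6356 -0.1787  0.2464] yaw 7.48 tilt [-0.0002  0.0003] F [ 0.8  0.4 -0.1] open 0.085 grip 0.0 
tool-mm [  2.1   2.1 103.4]
```

The lip edge is at row 207, as predicted for home. Descend around the knob.

```bash
python3 -m handwheel '[{"tx":2,"ty":2,"tz":15,"roll":0},{"tx":0,"ty":0,"tz":20,"roll":0},{"tx":0,"ty":0,"tz":20,"roll":0},{"tx":0,"ty":0,"tz":20,"roll":0},{"tx":0,"ty":0,"tz":18,"roll":0},{"tx":0,"ty":0,"tz":10,"roll":0},{"tx":0,"ty":0,"tz":0,"roll":0},{"tx":0,"ty":0,"tz":0,"roll":0}]' 85
python3 rel.py "[.638,-.1805,.143]"
python3 - <<'E'
from h import *
np.set_printoptions(precision=4,suppress=True)
b,db=snap("scene"); f=lambda im,x,y,w,h,k: cv2.resize(im[y:y+h,x:x+w],None,fx=k,fy=k,interpolation=cv2.INTER_CUBIC)[:,:,::-1]
cv2.imwrite("pics/grasp.png",f(b,140,130,120,140,4))
E
```

```text
t: 7.38
tool_pos: [0.638, -0.1817, 0.143]
tool_rot: [-3.135, -0.203, 0.001]
contact_force: [0.8, -0.4, 1.2]
opening: 0.0848
grip_force: 0.0
t 7.3833 tcp [ 0.638  -0.1817  0.143 ] yaw 7.4 tilt [-0.0007  0.0003] F [ 0.8 -0.4  1.2] open 0.0848 grip 0.0 
tool-mm [ 0.1 -1.2 -0. ]
```

View pics/grasp.png

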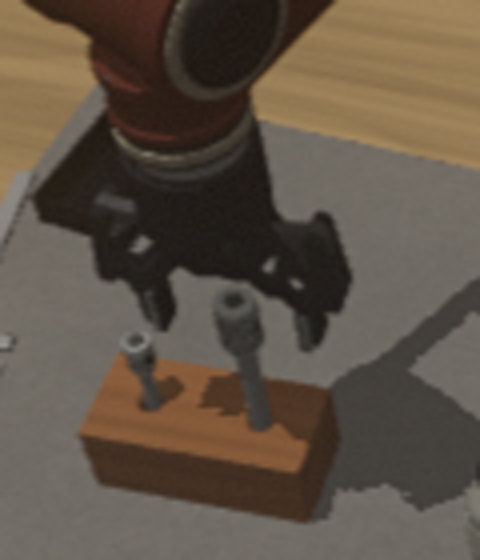

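The knob (235,310) stands between the two finger tips (157,310) and (312,335). Close and lift.

```bash
python3 -m handwheel '[{"tx":0,"ty":0,"tz":0,"roll":0},{"tx":0,"ty":0,"tz":0,"roll":0},{"tx":0,"ty":0,"tz":0,"roll":0},{"tx":0,"ty":0,"tz":0,"roll":0},{"tx":0,"ty":0,"tz":0,"roll":0},{"tx":0,"ty":0,"tz":0,"roll":0},{"tx":0,"ty":0,"tz":0,"roll":0},{"tx":0,"ty":0,"tz":0,"roll":0}]' 15 70
python3 -m handwheel '[{"tx":0,"ty":0,"tz":-5,"roll":0},{"tx":0,"ty":0,"tz":-10,"roll":0},{"tx":0,"ty":0,"tz":-10,"roll":0},{"tx":0,"ty":0,"tz":-15,"roll":0},{"tx":0,"ty":0,"tz":-20,"roll":0},{"tx":0,"ty":0,"tz":-30,"roll":0},{"tx":0,"ty":0,"tz":-30,"roll":0},{"tx":0,"ty":0,"tz":-30,"roll":0},{"tx":0,"ty":0,"tz":-30,"roll":0},{"tx":0,"ty":0,"tz":-12,"roll":0},{"tx":0,"ty":0,"tz":0,"roll":0}]'
python3 rel.py "[.652,.1924,.335]"
```

```text
t: 8.1
tool_pos: [0.6387, -0.1825, 0.144]
tool_rot: [3.134, 0.202, 0.001]
contact_force: [0.2, -1.6, 3.0]
opening: 0.0247
grip_force: 68.4
t: 9.02
tool_pos: [0.6397, -0.1821, 0.3418]
tool_rot: [3.132, 0.203, 0.013]
contact_force: [0.7, -0.1, -1.0]
opening: 0.0245
grip_force: 69.2
t 9.0167 tcp [ 0.6397 -0.1821  0.3418] yaw 7.41 tilt [ 0.0084 -0.0027] F [ 0.7 -0.1 -1. ] open 0.0245 grip 69.2 
tool-mm [  60.4 -369.8    5.9]
```

```bash
python3 -m handwheel '[{"tx":3,"ty":-20,"tz":0,"roll":0},{"tx":6,"ty":-35,"tz":0,"roll":0},{"tx":6,"ty":-35,"tz":0,"roll":0},{"tx":6,"ty":-35,"tz":0,"roll":0},{"tx":6,"ty":-35,"tz":0,"roll":0},{"tx":6,"ty":-35,"tz":0,"roll":0},{"tx":6,"ty":-35,"tz":0,"roll":0},{"tx":6,"ty":-35,"tz":0,"roll":0},{"tx":6,"ty":-35,"tz":0,"roll":0},{"tx":5,"ty":-35,"tz":0,"roll":0},{"tx":3,"ty":-25,"tz":0,"roll":0},{"tx":0,"ty":-10,"tz":0,"roll":0}]' >/dev/null
python3 -m handwheel '[{"tx":0,"ty":0,"tz":0,"roll":0},{"tx":0,"ty":0,"tz":0,"roll":0},{"tx":0,"ty":0,"tz":0,"roll":0},{"tx":0,"ty":0,"tz":0,"roll":0}]'
python3 rel.py "[.652,.1924,.335]"
python3 - <<'E'
from h import *
np.set_printoptions(precision=4,suppress=True)
b,db=snap("scene"); a,da=snap("top"); np.savez("m2.npz",a=a,b=b,da=da,db=db)
f=lambda im,x,y,w,h,k: cv2.resize(im[y:y+h,x:x+w],None,fx=k,fy=k,interpolation=cv2.INTER_CUBIC)[:,:,::-1]
cv2.imwrite("pics/above.png",np.hstack([f(b,310,140,80,130,4),f(a,170,120,80,130,4)]))
E
```

```text
t: 10.35
tool_pos: [0.6495, 0.1908, 0.3349]
tool_rot: [3.135, 0.199, -0.001]
contact_force: [0.7, 1.0, -2.4]
opening: 0.0247
grip_force: 69.2
t 10.35 tcp [0.6495 0.1908 0.3349] yaw 7.27 tilt [-0.0007 -0.0005] F [ 0.7  1.  -2.4] open 0.0247 grip 69.2 
tool-mm [ 2.7 -1.3 -0.1]
```

View pics/above.png

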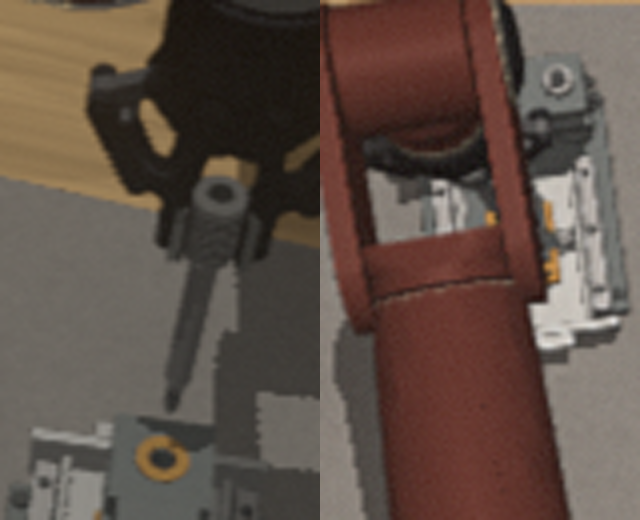

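The scene crop shows the spindle upright with knob top at (220,190), tip at (172,410), and the upper flange below it at (162,458).

```bash
cat > sp.py <<'E'
from h import *
import sys
np.set_printoptions(precision=4,suppress=True)
def spindle(b,db,tcpz):
    # centre line of the shank in the scene picture from depth: points near the tool in front of the background
    o=ctrl.get_obs(); P=cloud("scene",db); c=o["tool_pos"]
    m=(np.hypot(P[...,0]-c[0],P[...,1]-c[1])<.03)&(P[...,2]<tcpz-.005)&(P[...,2]>.17)
    v,u=np.nonzero(m); L=[]
    for r in range(v.min(),v.max()+1):
        k=u[v==r]
        if len(k)>1: L.append((r,k.min(),k.max(),(k.min()+k.max())/2,P[r,k,2].mean()))
    return np.array(L)
if __name__=="__main__":
    m=np.load("m2.npz"); L=spindle(m["b"],m["db"],ctrl.get_obs()["tool_pos"][2]); print(L[::3].round(3)); print(L[-3:].round(3))
    for nm,uv,z in(("tip",(352.6,242.1),.201),("knobtop",(364.6,187.1),.373),("bush",(350.4,254.4),.163)):
        print(nm,onz("scene",uv,z))
    c=ctrl.get_obs()["tool_pos"]
    print("if vertical under tcp: tip px",proj("scene",[c[0],c[1],.201]),"knob px",proj("scene",[c[0],c[1],.373]))
    print("bush px by mean estimate",proj("scene",[.652,.1924,.163]))
E
python3 sp.py
```

```text
[[207.    358.    361.    359.5     0.325]
 [210.    356.    363.    359.5     0.315]
 [213.    355.    362.    358.5     0.307]
 [216.    355.    361.    358.      0.298]
 [219.    354.    360.    357.      0.288]
 [222.    353.    360.    356.5     0.278]
 [225.    353.    359.    356.      0.27 ]
 [228.    352.    358.    355.      0.258]
 [231.    351.    357.    354.      0.248]
 [234.    351.    357.    354.      0.237]
 [237.    351.    354.    352.5     0.223]
 [240.    351.    354.    352.5     0.214]]
[[240.    351.    354.    352.5     0.214]
 [241.    351.    353.    352.      0.21 ]
 [242.    351.    353.    352.      0.206]]
tip [0.6469 0.1902 0.201 ]
knobtop [0.6464 0.1897 0.373 ]
bush [0.6531 0.1915 0.163 ]
if vertical under tcp: tip px [352.7283 243.1627] knob px [364.9733 188.501 ]
bush px by mean estimate [350.9037 254.086 ]
```

```bash
python3 -m handwheel '[{"tx":4.5,"ty":-1,"tz":10,"roll":0},{"tx":0,"ty":0,"tz":12,"roll":0},{"tx":0,"ty":0,"tz":8,"roll":0},{"tx":0,"ty":0,"tz":0,"roll":0},{"tx":0,"ty":0,"tz":0,"roll":0},{"tx":0,"ty":0,"tz":0,"roll":0}]'
python3 rel.py "[.652,.1924,.304]"
python3 - <<'E'
from h import *
np.set_printoptions(precision=4,suppress=True)
b,db=snap("scene"); np.savez("m3.npz",b=b,db=db)
f=lambda im,x,y,w,h,k: cv2.resize(im[y:y+h,x:x+w],None,fx=k,fy=k,interpolation=cv2.INTER_CUBIC)[:,:,::-1]
cv2.imwrite("pics/close.png",f(b,325,190,50,75,8))
E
```

```text
t: 10.95
tool_pos: [0.6537, 0.1941, 0.3051]
tool_rot: [3.135, 0.202, -0.001]
contact_force: [0.8, 0.5, -3.1]
opening: 0.0244
grip_force: 69.2
t 10.95 tcp [0.6537 0.1941 0.3051] yaw 7.38 tilt [-0.0004 -0.    ] F [ 0.8  0.5 -3.1] open 0.0244 grip 69.2 
tool-mm [-1.9  1.4  1.1]
```

View pics/close.png

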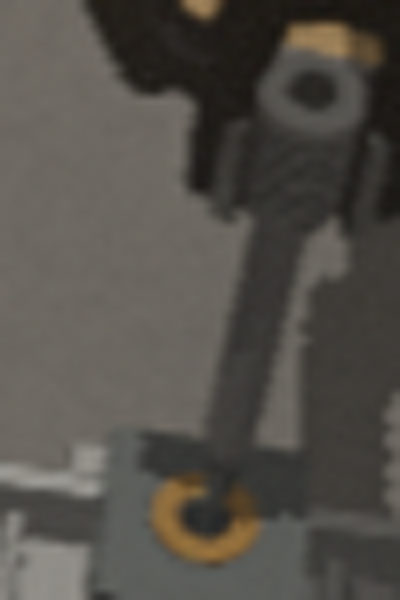

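The tip is at crop (212,497), just above and behind the bore centre (206,517).

Run:
```python
from h import *
np.set_printoptions(precision=4,suppress=True)
t=onz("scene",(351.06,251.7),.171); b=onz("scene",(350.3,254.4),.163); d=b-t; y=np.radians(7.4)
print(t,b,"tool mm",1e3*np.array([d[0]*np.cos(y)+d[1]*np.sin(y),d[0]*np.sin(y)-d[1]*np.cos(y)]))
im=np.load("m3.npz")["b"]; print(im[244:262,346:356].mean(2).round().astype(int))
c=np.array([.6537,.1941]);print(proj("scene",[*c,.171]),proj("scene",[*b[:2],.171]))
```

```text
[0.6513 0.1916 0.171 ] [0.6532 0.1913 0.163 ] tool mm [1.8963 0.5244]
[[ 68  73  77  88  79  67  64  62  60  58]
 [ 56  57  58  58  59  61  63  61  59  58]
 [ 54  55  53  54  56  57  62  61  59  56]
 [ 55  53  54  55  53  51  57  54  55  53]
 [ 55  54  55  56  52  48  47  49  49  51]
 [ 60  59  60  62  58  52  50  42  45  53]
 [ 98  81  66  66  63  54  51  43  51  55]
 [105 101  93  97  82  59  50  47  58  59]
 [105  93  73  67  64  53  50  55  61  63]
 [ 96  77  52  46  48  48  47  51  59  62]
 [ 95  69  42  44  48  45  41  42  59  65]
 [103  77  48  43  47  43  42  51  87  84]
 [104  94  73  56  51  47  51  76 100 102]
 [ 99 104 103  92  81  76  92 102 105 104]
 [ 88 100 105 105 103 103 105 105 103  94]
 [ 82  83  93 100 103 105  99  92  86  88]
 [ 90  90  86  85  81  71  74  87  89  90]
 [ 93  92  90  90  90  88  90  92  91  91]]
[351.9699 252.8768] [350.754  252.3762]
```

```bash
python3 -m handwheel '[{"tx":0.5,"ty":1,"tz":3,"roll":0},{"tx":0,"ty":0,"tz":3,"roll":0},{"tx":0,"ty":0,"tz":3,"roll":0},{"tx":0,"ty":0,"tz":2,"roll":0},{"tx":0,"ty":0,"tz":0,"roll":0}]'
python3 -m handwheel '[{"tx":0,"ty":0,"tz":3,"roll":0},{"tx":0,"ty":0,"tz":3,"roll":0},{"tx":0,"ty":0,"tz":3,"roll":0},{"tx":0,"ty":0,"tz":0,"roll":0}]'
python3 rel.py "[.652,.1924,.304]"
```

```text
t: 11.42
tool_pos: [0.654, 0.193, 0.2933]
tool_rot: [3.135, 0.202, -0.002]
contact_force: [0.5, -0.1, -1.6]
opening: 0.0246
grip_force: 69.2
t: 11.75
tool_pos: [0.654, 0.193, 0.2841]
tool_rot: [3.135, 0.202, -0.003]
contact_force: [0.1, -0.7, -2.7]
opening: 0.024
grip_force: 69.2
t 11.75 tcp [0.654  0.193  0.2841] yaw 7.38 tilt [-0.0016 -0.0003] F [ 0.1 -0.7 -2.7] open 0.024 grip 69.2 
tool-mm [ -2.1   0.4 -19.9]
```

Tap is inside the upper bore without contact. Probe sideways to find the bore's centre.

```bash
python3 -m handwheel '[{"tx":1,"ty":0,"tz":2,"roll":0},{"tx":1,"ty":0,"tz":2,"roll":0},{"tx":0,"ty":0,"tz":0,"roll":0}]' | sed -n 2,4p
python3 -m handwheel '[{"tx":1,"ty":0,"tz":0,"roll":0},{"tx":0,"ty":0,"tz":0,"roll":0}]' | sed -n 2,4p
python3 -m handwheel '[{"tx":1,"ty":0,"tz":0,"roll":0},{"tx":0,"ty":0,"tz":0,"roll":0}]' | sed -n 2,4p
```

```text
tool_pos: [0.6564, 0.1933, 0.2807]
tool_rot: [3.135, 0.202, -0.001]
contact_force: [0.1, 0.4, -3.3]
tool_pos: [0.6575, 0.1935, 0.2813]
tool_rot: [-3.135, -0.202, -0.0]
contact_force: [-0.7, 0.4, -2.1]
tool_pos: [0.6582, 0.1936, 0.2814]
tool_rot: [3.135, 0.202, -0.001]
contact_force: [-0.7, -0.3, -1.9]
```

```bash
for i in 1; do python3 -m handwheel '[{"tx":1,"ty":0,"tz":0,"roll":0},{"tx":0,"ty":0,"tz":0,"roll":0},{"tx":0,"ty":0,"tz":0,"roll":0}]' | sed -n 2,4p; done
python3 -m handwheel '[{"tx":1,"ty":0,"tz":0,"roll":0},{"tx":0,"ty":0,"tz":0,"roll":0},{"tx":0,"ty":0,"tz":0,"roll":0}]' | sed -n 2,4p
```

```text
tool_pos: [0.659, 0.1937, 0.2814]
tool_rot: [3.135, 0.202, -0.002]
contact_force: [-2.5, -0.7, -0.8]
tool_pos: [0.6598, 0.1938, 0.2813]
tool_rot: [3.135, 0.202, -0.002]
contact_force: [-4.5, -0.6, -0.6]
```

```bash
python3 -m handwheel '[{"tx":-3,"ty":0,"tz":0,"roll":0},{"tx":-3,"ty":0,"tz":0,"roll":0},{"tx":-1,"ty":0,"tz":0,"roll":0},{"tx":0,"ty":0,"tz":0,"roll":0},{"tx":0,"ty":0,"tz":0,"roll":0}]' | sed -n 2,4p
python3 -m handwheel '[{"tx":-1,"ty":0,"tz":0,"roll":0},{"tx":0,"ty":0,"tz":0,"roll":0},{"tx":0,"ty":0,"tz":0,"roll":0}]' | sed -n 2,4p
python3 -m handwheel '[{"tx":-1,"ty":0,"tz":0,"roll":0},{"tx":0,"ty":0,"tz":0,"roll":0},{"tx":0,"ty":0,"tz":0,"roll":0}]' | sed -n 2,4p
python3 -m handwheel '[{"tx":-1,"ty":0,"tz":0,"roll":0},{"tx":0,"ty":0,"tz":0,"roll":0},{"tx":0,"ty":0,"tz":0,"roll":0}]' | sed -n 2,4p
```

```text
tool_pos: [0.6536, 0.193, 0.2814]
tool_rot: [-3.135, -0.202, -0.002]
contact_force: [-0.6, -0.2, -2.3]
tool_pos: [0.6525, 0.1928, 0.2813]
tool_rot: [-3.135, -0.202, -0.0]
contact_force: [0.7, 1.0, -2.0]
tool_pos: [0.6514, 0.1927, 0.2813]
tool_rot: [-3.135, -0.202, -0.0]
contact_force: [0.5, 0.1, -3.2]
tool_pos: [0.6504, 0.1926, 0.2813]
tool_rot: [-3.135, -0.202, -0.0]
contact_force: [-0.5, -0.5, -2.0]
```

```bash
python3 -m handwheel '[{"tx":-1,"ty":0,"tz":0,"roll":0},{"tx":0,"ty":0,"tz":0,"roll":0},{"tx":0,"ty":0,"tz":0,"roll":0}]' | sed -n 2,4p
python3 -m handwheel '[{"tx":-1,"ty":0,"tz":0,"roll":0},{"tx":0,"ty":0,"tz":0,"roll":0},{"tx":0,"ty":0,"tz":0,"roll":0}]' | sed -n 2,4p
```

```text
tool_pos: [0.6495, 0.1924, 0.2813]
tool_rot: [-3.135, -0.202, -0.001]
contact_force: [1.5, 0.6, -2.5]
tool_pos: [0.6487, 0.1923, 0.2814]
tool_rot: [-3.135, -0.202, -0.002]
contact_force: [2.7, 0.4, -2.8]
```

X walls at about .6503 and .6581 (width 7.7 mm ≈ the expected 7.4): centre .6542. Now y.

```bash
python3 -m handwheel '[{"tx":3,"ty":0,"tz":0,"roll":0},{"tx":2.6,"ty":2,"tz":0,"roll":0},{"tx":0,"ty":1,"tz":0,"roll":0},{"tx":0,"ty":0,"tz":0,"roll":0},{"tx":0,"ty":0,"tz":0,"roll":0}]' | sed -n 2,4p
python3 -m handwheel '[{"tx":0,"ty":1,"tz":0,"roll":0},{"tx":0,"ty":0,"tz":0,"roll":0},{"tx":0,"ty":0,"tz":0,"roll":0}]' | sed -n 2,4p
python3 -m handwheel '[{"tx":0,"ty":1,"tz":0,"roll":0},{"tx":0,"ty":0,"tz":0,"roll":0},{"tx":0,"ty":0,"tz":0,"roll":0}]' | sed -n 2,4p
```

```text
tool_pos: [0.6543, 0.1899, 0.2812]
tool_rot: [3.135, 0.202, -0.001]
contact_force: [0.3, -0.1, -2.5]
tool_pos: [0.6544, 0.189, 0.2813]
tool_rot: [-3.135, -0.202, 0.0]
contact_force: [0.2, -0.1, -3.0]
tool_pos: [0.6545, 0.1884, 0.2814]
tool_rot: [-3.134, -0.202, 0.0]
contact_force: [-0.1, 0.9, -1.8]
```

```bash
python3 -m handwheel '[{"tx":0,"ty":1,"tz":0,"roll":0},{"tx":0,"ty":0,"tz":0,"roll":0},{"tx":0,"ty":0,"tz":0,"roll":0}]' | sed -n 2,4p
python3 -m handwheel '[{"tx":0,"ty":-3,"tz":0,"roll":0},{"tx":0,"ty":-3,"tz":0,"roll":0},{"tx":0,"ty":-1,"tz":0,"roll":0},{"tx":0,"ty":0,"tz":0,"roll":0},{"tx":0,"ty":0,"tz":0,"roll":0}]' | sed -n 2,4p
python3 -m handwheel '[{"tx":0,"ty":-1,"tz":0,"roll":0},{"tx":0,"ty":0,"tz":0,"roll":0},{"tx":0,"ty":0,"tz":0,"roll":0}]' | sed -n 2,4p
python3 -m handwheel '[{"tx":0,"ty":-1,"tz":0,"roll":0},{"tx":0,"ty":0,"tz":0,"roll":0},{"tx":0,"ty":0,"tz":0,"roll":0}]' | sed -n 2,4p
```

```text
tool_pos: [0.6546, 0.1879, 0.2814]
tool_rot: [-3.133, -0.203, 0.0]
contact_force: [-1.2, 3.6, -3.2]
tool_pos: [0.6539, 0.1938, 0.2813]
tool_rot: [3.134, 0.202, 0.0]
contact_force: [-0.0, -0.2, -2.2]
tool_pos: [0.6537, 0.1949, 0.2813]
tool_rot: [3.135, 0.202, 0.0]
contact_force: [1.3, 0.5, -1.2]
tool_pos: [0.6536, 0.1961, 0.2813]
tool_rot: [3.135, 0.202, 0.0]
contact_force: [-0.5, 0.7, -3.3]
```

```bash
python3 -m handwheel '[{"tx":0,"ty":-1,"tz":0,"roll":0},{"tx":0,"ty":0,"tz":0,"roll":0},{"tx":0,"ty":0,"tz":0,"roll":0}]' | sed -n 2,4p
python3 -m handwheel '[{"tx":0,"ty":-1,"tz":0,"roll":0},{"tx":0,"ty":0,"tz":0,"roll":0},{"tx":0,"ty":0,"tz":0,"roll":0}]' | sed -n 2,4p; python3 rel.py "[.6542,.1925,.281]"
```

```text
tool_pos: [0.6535, 0.1967, 0.2813]
tool_rot: [3.134, 0.202, 0.0]
contact_force: [0.2, -1.3, -2.1]
tool_pos: [0.6535, 0.1973, 0.2813]
tool_rot: [3.133, 0.201, 0.0]
contact_force: [0.0, -4.5, -2.9]
t 17.0833 tcp [0.6535 0.1973 0.2813] yaw 7.36 tilt [ 0.0002 -0.0016] F [ 0.  -4.5 -2.9] open 0.0242 grip 69.7 
tool-mm [0.1 4.8 0.3]
```

Y centre .1925. Recentre and descend past the cone.

```bash
python3 -m handwheel '[{"tx":0,"ty":2.8,"tz":0,"roll":0},{"tx":0,"ty":2,"tz":0,"roll":0},{"tx":0,"ty":0,"tz":3,"roll":0},{"tx":0,"ty":0,"tz":3,"roll":0},{"tx":0,"ty":0,"tz":0,"roll":0}]' | sed -n 2,4p
python3 -m handwheel '[{"tx":0,"ty":0,"tz":2,"roll":0},{"tx":0,"ty":0,"tz":2,"roll":0},{"tx":0,"ty":0,"tz":2,"roll":0},{"tx":0,"ty":0,"tz":0,"roll":0}]' | sed -n 2,4p
python3 -m handwheel '[{"tx":0,"ty":0,"tz":2,"roll":0},{"tx":0,"ty":0,"tz":2,"roll":0},{"tx":0,"ty":0,"tz":0,"roll":0},{"tx":0,"ty":0,"tz":0,"roll":0}]' | sed -n 2,4p
```

```text
tool_pos: [0.6535, 0.1935, 0.2741]
tool_rot: [-3.135, -0.202, 0.003]
contact_force: [-1.3, 0.6, -2.2]
tool_pos: [0.6536, 0.1933, 0.2685]
tool_rot: [-3.135, -0.202, 0.002]
contact_force: [0.0, -0.0, -2.3]
tool_pos: [0.6538, 0.1932, 0.2651]
tool_rot: [3.135, 0.202, -0.001]
contact_force: [-0.5, -0.7, -2.8]
```

```bash
python3 -m handwheel '[{"tx":0.3,"ty":0.7,"tz":0,"roll":0},{"tx":0,"ty":0,"tz":2,"roll":0},{"tx":0,"ty":0,"tz":2,"roll":0},{"tx":0,"ty":0,"tz":2,"roll":0},{"tx":0,"ty":0,"tz":0,"roll":0}]' | sed -n 2,4p
python3 -m handwheel '[{"tx":0,"ty":0,"tz":2,"roll":0},{"tx":0,"ty":0,"tz":2,"roll":0},{"tx":0,"ty":0,"tz":2,"roll":0},{"tx":0,"ty":0,"tz":0,"roll":0},{"tx":0,"ty":0,"tz":0,"roll":0}]' | sed -n 2,6p
```

```text
tool_pos: [0.654, 0.1925, 0.2585]
tool_rot: [3.135, 0.202, -0.002]
contact_force: [-0.2, 0.2, -3.5]
tool_pos: [0.6542, 0.1926, 0.253]
tool_rot: [3.135, 0.202, -0.001]
contact_force: [0.7, 0.2, -2.3]
opening: 0.0245
grip_force: 69.4
```

```bash
python3 -m handwheel '[{"tx":0,"ty":0,"tz":3,"roll":0},{"tx":0,"ty":0,"tz":3,"roll":0},{"tx":0,"ty":0,"tz":3,"roll":0},{"tx":0,"ty":0,"tz":0,"roll":0}]' | sed -n 2,4p
python3 -m handwheel '[{"tx":0,"ty":0,"tz":3,"roll":0},{"tx":0,"ty":0,"tz":3,"roll":0},{"tx":0,"ty":0,"tz":3,"roll":0},{"tx":0,"ty":0,"tz":3,"roll":0},{"tx":0,"ty":0,"tz":3,"roll":0},{"tx":0,"ty":0,"tz":0,"roll":0}]' | sed -n 2,4p
python3 -m handwheel '[{"tx":0,"ty":0,"tz":2,"roll":0},{"tx":0,"ty":0,"tz":2,"roll":0},{"tx":0,"ty":0,"tz":0,"roll":0},{"tx":0,"ty":0,"tz":0,"roll":0}]' | sed -n 2,4p
```

```text
tool_pos: [0.6539, 0.1926, 0.2431]
tool_rot: [3.135, 0.202, -0.002]
contact_force: [-0.5, -0.1, -2.1]
tool_pos: [0.6539, 0.1925, 0.2282]
tool_rot: [3.135, 0.202, -0.002]
contact_force: [-1.3, 0.6, -4.3]
tool_pos: [0.6543, 0.1926, 0.2251]
tool_rot: [-3.135, -0.202, 0.0]
contact_force: [0.1, -0.1, -3.0]
```

```bash
python3 -m handwheel '[{"tx":0,"ty":0,"tz":2,"roll":0},{"tx":0,"ty":0,"tz":2,"roll":0},{"tx":0,"ty":0,"tz":0,"roll":0}]' | sed -n 2,4p
python3 -m handwheel '[{"tx":0,"ty":0,"tz":2,"roll":0},{"tx":0,"ty":0,"tz":2,"roll":0},{"tx":0,"ty":0,"tz":2,"roll":0},{"tx":0,"ty":0,"tz":0,"roll":0}]' | sed -n 2,4p
python3 -m handwheel '[{"tx":0,"ty":0,"tz":2,"roll":0},{"tx":0,"ty":0,"tz":2,"roll":0},{"tx":0,"ty":0,"tz":2,"roll":0},{"tx":0,"ty":0,"tz":0,"roll":0},{"tx":0,"ty":0,"tz":0,"roll":0}]' | sed -n 2,6p
```

```text
tool_pos: [0.6542, 0.1926, 0.2208]
tool_rot: [-3.135, -0.202, 0.001]
contact_force: [-0.7, 0.4, -2.3]
tool_pos: [0.6541, 0.1926, 0.2145]
tool_rot: [-3.135, -0.202, 0.001]
contact_force: [0.1, -0.0, -2.3]
tool_pos: [0.6542, 0.1926, 0.2089]
tool_rot: [-3.135, -0.202, 0.001]
contact_force: [-0.1, -0.2, -3.7]
opening: 0.0246
grip_force: 69.4
```

Shank is in both bushings freely. Descend most of the rest and check the knob-top height by depth.

```bash
python3 -m handwheel '[{"tx":0,"ty":0,"tz":3,"roll":0},{"tx":0,"ty":0,"tz":3,"roll":0},{"tx":0,"ty":0,"tz":3,"roll":0},{"tx":0,"ty":0,"tz":3,"roll":0},{"tx":0,"ty":0,"tz":3,"roll":0},{"tx":0,"ty":0,"tz":2,"roll":0},{"tx":0,"ty":0,"tz":0,"roll":0},{"tx":0,"ty":0,"tz":0,"roll":0},{"tx":0,"ty":0,"tz":0,"roll":0}]' | sed -n 2,6p
python3 - <<'E'
from h import *
np.set_printoptions(precision=4,suppress=True)
b,d=snap("scene"); P=cloud("scene",d); c=ctrl.get_obs()["tool_pos"]
f=cv2.resize(b[190:300,290:410],None,fx=5,fy=5,interpolation=cv2.INTER_CUBIC)[:,:,::-1]; cv2.imwrite("pics/end.png",f)
u,v=proj("scene",[c[0],c[1],c[2]+.038]); print(u,v)
u,v=int(round(u)),int(round(v)); print(P[v-5:v+6,u-4:u+5,2].round(3))
r=(np.hypot(P[...,0]-c[0],P[...,1]-c[1])<.02)&(abs(P[...,2]-.163)<.005); print("flange z",np.median(P[r],0))
E
```

```text
tool_pos: [0.6541, 0.1926, 0.1919]
tool_rot: [3.135, 0.202, -0.001]
contact_force: [-0.3, -1.2, -2.8]
opening: 0.0243
grip_force: 69.4
354.8068357994067 237.03738021947726
[[ 0.27  -0.001  0.     0.229  0.     0.004  0.002 -0.002  0.001]
 [ 0.229  0.23   0.228  0.229  0.231  0.229  0.23  -0.003  0.   ]
 [ 0.228  0.229  0.229  0.229  0.229  0.228  0.229  0.228  0.002]
 [ 0.23   0.229  0.229  0.231  0.227  0.231  0.231  0.229  0.23 ]
 [ 0.23   0.23   0.231  0.23   0.233  0.231  0.228  0.23   0.228]
 [ 0.231  0.23   0.229  0.231  0.229  0.227  0.229  0.228  0.227]
 [ 0.231  0.231  0.229  0.227  0.231  0.232  0.229  0.227  0.229]
 [ 0.229  0.23   0.23   0.229  0.227  0.229  0.229  0.229  0.227]
 [ 0.229  0.231  0.23   0.23   0.227  0.231  0.23   0.228  0.227]
 [ 0.229  0.229  0.229  0.228  0.23   0.229  0.226  0.228  0.223]
 [ 0.225  0.225  0.227  0.225  0.227  0.225  0.225  0.226  0.225]]
flange z [0.6589 0.1936 0.1609]
```

View pics/end.png

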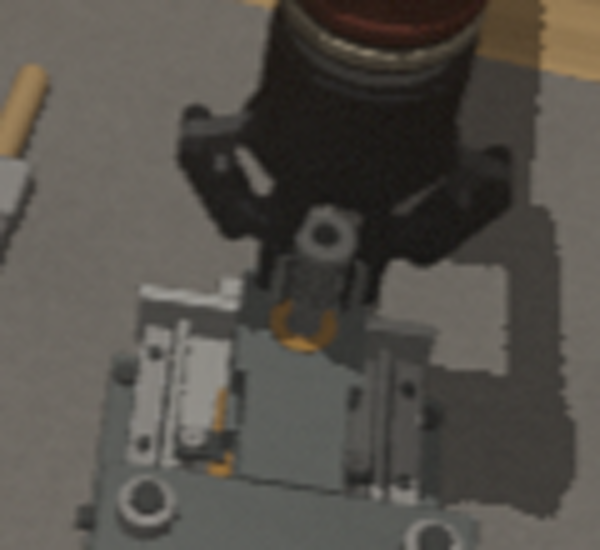

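The picture shows the knob (327,235) held above the upper flange (303,325), shank in the bushing. Knob top at 0.2295 puts the tip at about 0.058; lower 4 mm more, settle and hand in.

```bash
python3 -m handwheel '[{"tx":0,"ty":0,"tz":2,"roll":0},{"tx":0,"ty":0,"tz":2,"roll":0},{"tx":0,"ty":0,"tz":0,"roll":0},{"tx":0,"ty":0,"tz":0,"roll":0},{"tx":0,"ty":0,"tz":0,"roll":0},{"tx":0,"ty":0,"tz":0,"roll":0}]'
python3 - <<'E'
from h import *
o=ctrl.get_obs(); im,d=snap("scene"); P=cloud("scene",d); c=o["tool_pos"]; u,v=np.round(proj("scene",[c[0],c[1],c[2]+.038])).astype(int)
z=np.median(P[v-2:v+3,u-2:u+3,2]); print("knob top",z,"tip",z-.172)
if abs(z-.172-.054)<.004 and np.linalg.norm(o["contact_force"])<8: print(ctrl.finish_job())
E
```

```text
t: 22.47
tool_pos: [0.6543, 0.1925, 0.1882]
tool_rot: [3.135, 0.202, -0.0]
contact_force: [-1.9, -2.6, -1.1]
opening: 0.0246
grip_force: 69.4
knob top 0.2261201010813504 tip 0.0541201010813504
the job is handed in; nothing more can be done
None
```

The job is handed in: the drawer is home at its end stop, and the gripper still holds the large spindle through both bushings, with its tip at a measured 0.054 m, about 10 mm above the plate.

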